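# Load the jaw model and run the scanner carriage home

## Robot

A 6-joint arm with a two-finger parallel gripper is mounted at the origin on the work surface. World frame = base frame: x ahead of the robot, y to its left, z up, the work surface at z = 0. Lengths are in m, angles in rad, forces in N, time in s.
With the tool pointing down it reaches from about 0.275 to 0.75 m from the base axis. Payload 10.2 kg.
Tool frame: the origin (TCP) lies midway between the tips of the shut fingers; the grasp point (between the pads) lies 19 mm behind it (arm.grip_depth is the distance from the TCP to the grasp point, in m); x points along the fingers, z is the direction in which the jaws open and shut, and the axes are right-handed (so a half turn about x gives the same grasp; the last joint's range is limited). The gripper opens to 88 mm and grips with 3 to 60 N. Pads are 18 mm wide; open, the fingers measure 123 mm over their backs; the gripper's body (75 mm by 187 mm) begins 45 mm behind the grasp point.
Start: joints at [-1.407, 0.313, 1.498, -0, 1.331, -0.223], TCP at [0.198, -0.486, 0.239] pointing down, gripper open.
Joint ranges: [-2.94, 2.94], [-0.97, 2.17], [0.19, 2.56], [-1.23, 4.37], [0.02, 3.11], [-2.88, 2.88]. Speed limits (rad/s): [2.39, 2.39, 3.01, 3.14, 3.14, 3.14].

## Interface

Orientations are given as a unit quaternion [w, x, y, z].
In Python, from workcell import sensors, cams, job, finder, arm gives the robot as it stands.
- The arm moves only by the tool play_rows, never from a script. Its argument "commands" is a list of rows, each a list of 3 entries, a list of its own where there are three numbers: the gripper's target within -1 to 1 (fully open at 1, half-way at 0, shut at -1), then the shift along the world's x, y, z in m, then the turn, a rotation vector about the world's x, y, z in rad. A call has exactly 5 rows; each row shifts and turns the commanded pose from where the row before left it; what a row does not reach is not made up. A row lasts 1/10 s, in which the tool goes at most 50 mm and 8.59 degrees, less where a joint would pass 70% of its speed; a pose out of reach is approached as far as the arm can. A call is refused whole if a number of a shift passes 0.05 or a number of a turn 0.15, either way. A call with a gripper value outside its range is refused whole. The fingers move at their own pace and stop on an object; "squeeze" is the grip in N (left out, the last holds). Time passes only in rows, so rows that do not move let the fingers close, or fill a call up. It gives the time, the measured TCP pose, the force and the opening at its end, in the units of the state.
- sensors.state(): the state, without advancing time (a new reading comes with each control period).
- cams.get_image(name): name is "side" or "top"; returns (picture, depth): 480x640x3 uint8, red, green, blue; 480x640 float32, m along the optical axis (not along the pixel's ray), 0 where there is no reading.
- cams.camera_params(name): a dict with "intrinsics" (3x3 intrinsics, pixels), "rvec" (rotation vector, rad) and "tvec" (3), from world to camera coordinates, as OpenCV has them. Camera axes: x right, y down, z forward; pixel columns grow to the right and rows downward; lengths in m; the calibration is good to about 2 mm. A picture is of the moment at which its call begins. camera_params takes no time and is no camera call.
- job.sign_off(): hands the job in, once; it reports no verdict.
Trained networks look in the newest picture that a camera, given by its name, has taken for a name from the list of things; names that differ only in an ending like _2 or _b are one class to them, and where a whole thing is asked for, a point or a joint stands for the part that bears it (a point fixed in the world has none). Each returns a list of dicts, best first, with "score" (0 to 1); they miss things now and then, are a little off and sometimes report something else, mostly with a low value. They report only what shows in the picture. A call takes as long as a camera call.
- finder.spot_in(label, camera): "position" ([column, row] in pixels, amid what is visible of it).
The state is a dict: "time": time; "joints": joint angles; "dq": joint speeds; "tau": joint torques, N m; "position": TCP position; "ee_rot": TCP orientation; "contact_force": force on the tool from outside, world axes, zero at the start; "ft_torque": the same for the moment, N m; "grip_width": opening from 0.0 (shut) to 1.0 (fully open).
Only numpy, scipy, OpenCV 4.12 (cv2) and the standard library are available. Lean on these libraries where they do the work, as an engineer would, in place of code of your own. Each camera call takes 0.05 s, during which the arm holds its last target. There are 200 camera calls.

## Task

Set the upper-jaw training model (the one with the closed palate) into the nest on the scanner's carriage, front teeth towards the scanner. Then push the carriage by its handle: it is stuck at the loading end, so push until it breaks free, and run it in until it rests against the end stop hidden under the hood, meeting the stop gently and not forcing it. Leave the other things where they are.

Things in the scene. Friction and masses are not known exactly. Their poses are not given: they have to be found in the camera images.
- upper_model: Upper-jaw model to be scanned: rigid D-shaped block, 59 long, 58 wide, 36 mm tall, 110 to 180 g; palate inside the tooth arch closed (solid). Origin: underside, midway between its straight sides; +x to the front teeth (round end at +41 mm, flat heel at -18 mm), z up. The 18 mm tall base is straight-sided, 58 mm wide, from x = -18 to +12 mm: grip it there across y. Gum and teeth above are narrower.
- upper_front (a point): Point on the upper model's underside at the tip of its round front end, 41 mm along +x from its origin.
- lower_model: Lower-jaw model, leave it alone: same materials and outline, but its base is a horseshoe, open right through in the middle and at the heel (no palate). Origin and axes as the upper model's. It stands in the tray about 110 mm from the upper model; either may be the one nearer the scanner.
- tray: White tray fixed to the table, 170 x 240 mm, floor 4 mm above the table, rim 12 mm high. Both models stand on its floor. Origin: centre of its underside; the 240 mm side runs along its y.
- scanner: Desktop model scanner, fixed: white box 300 x 300 x 300 mm with a mouth 176 mm wide, 100 mm high (light shield above). Origin: on the table under the middle of the mouth; +x points into the machine along the rail, z up. The rail's bed, 84 mm wide, stands out of the mouth to x = -310 mm. The end stop inside, out of sight, has a rubber buffer (about 4 N per mm, 6 mm at most) and must not take more than 18 N.
- nest (a point): Point on top of the carriage's plate, 44 mm above the table, where the model's origin belongs; +x along the rail into the scanner, where the front teeth must point. Lugs 5 mm high stand round the model's place (heel corners, front) with 2.5 mm of play on each side. The plate is 90 mm wide and reaches 67 mm ahead of this point and 45 mm behind it.
- nest_front (a point): Point on the plate where the model's front end (upper_front) belongs, 41 mm along +x from the nest point.
- handle (a point): Top centre, 96 mm above the table, of the carriage's upright black handle plate: 12 mm thick along the rail, 50 mm wide across it, standing 52 mm above a flat tail, 130 mm behind (-x of) the nest point; axes as the nest's. It can be pushed on its rear (-x) face or pinched across its thickness.
- carriage (a joint): Travel of the carriage along the rail into the scanner, m; starts at 0 to 0.015, the loading end. Up to about 0.040 a gummed brake pad grips it: 8 to 15 N are needed to move it. Beyond, it runs free with about 3 N and stops by itself when let go. The stop, which earlier users have shifted, meets it at a reading somewhere between 0.140 and 0.190.
- mirror: Mouth mirror lying on the table, 170 mm long; leave it alone. Origin under the middle of its handle.
- syringe: Steel syringe lying on the table, 200 mm long; leave it alone. Origin under its barrel.
- rinse_cup: Clear plastic cup, 68 mm across, 85 mm tall; leave it alone. Origin: centre of its underside.

How it is judged:
By the outcome, as a careful person would: the job done as asked, in the order asked, and still so for the second after the job is handed in, with the robot touching nothing.
It also fails if it takes over 64 s, if anything falls off the work surface, if the arm or the gripper's body presses on something with over 40 N, if the wrist force passes 120 N, or if a joint passes its speed limit or range.

## Working session

There is one attempt and no reset: what is moved stays moved. The work goes in short steps, Python scripts to look and compute and a tool call to move; the robot and the scene stay as the last step left them, time stands still between calls to the robot, and variables do not carry over. Pictures are saved under pics/ and viewed, about 8 in all and at most 12, crops included, and the job is handed in when it is done.

Besides the shell and the picture viewer there is one more tool, called as name([rows], argument=value, ...), one row to a line, values as JSON. play_rows: Moves the arm, as the interface text tells. Its arguments: {"type":"object","properties":{"commands":{"type":"array"},"squeeze":{"type":"number"}},"required":["commands"]}

```bash
mkdir -p pics; cat > h.py <<'E'
import numpy as np, cv2
from workcell import sensors, cams, job, finder, arm
def cam(n):
    p=cams.camera_params(n); K=np.array(p["intrinsics"],float); R=cv2.Rodrigues(np.array(p["rvec"],float))[0]; t=np.array(p["tvec"],float).ravel(); return K,R,t
def cloud(n,d):
    K,R,t=cam(n); v,u=np.mgrid[0:480,0:640]; P=np.stack([(u-K[0,2])/K[0,0]*d,(v-K[1,2])/K[1,1]*d,d],-1)
    W=(P-t)@R; W[d<=0]=np.nan; return W
def proj(n,X):
    K,R,t=cam(n); p=(np.atleast_2d(X)@R.T+t)@K.T; return p[:,:2]/p[:,2:]
def shot(n,f=None):
    im,d=cams.get_image(n)
    if f: cv2.imwrite(f"pics/{f}.png",im[:,:,::-1])
    return im,d,cloud(n,d)
E
python3 - <<'E'
from h import *
for n in("top","side"):
    im,d,W=shot(n,n+"0"); np.save(n+"0.npy",W)
    K,R,t=cam(n); print(n,-R.T@t,R[2])
    for l in("upper_model","lower_model","tray","scanner","nest","handle","rinse_cup"):
        for r in finder.spot_in(l,n)[:2]:
            c,q=map(int,r["position"]); print(l,round(r["score"],2),c,q,W[q,c].round(3))
print(sensors.state())
E
```

```text
top [ 0.37140021 -0.12568072  1.25936476] [ 0.1979742   0.01368075 -0.98011176]
upper_model 0.79 479 300 [ 0.503 -0.409  0.025]
lower_model 0.6 421 295 [ 0.52  -0.298 -0.004]
lower_model 0.53 269 274 [0.566 0.01  0.044]
tray 0.82 449 306 [ 0.495 -0.353  0.002]
scanner 0.67 116 264 [0.548 0.225 0.3  ]
nest 0.78 269 276 [0.562 0.01  0.044]
handle 0.74 270 277 [0.559 0.008 0.046]
rinse_cup 0.67 332 168 [ 0.797 -0.123  0.006]
side [ 0.48182673 -0.73410425  0.58139227] [ 0.19256358  0.76088622 -0.61965428]
upper_model 0.83 289 417 [ 0.501 -0.416  0.029]
lower_model 0.64 277 346 [ 0.506 -0.288  0.021]
tray 0.86 310 404 [ 0.532 -0.411  0.038]
scanner 0.62 267 131 [0.574 0.139 0.19 ]
nest 0.81 281 227 [ 0.564 -0.012  0.046]
handle 0.41 290 421 [ 0.501 -0.422  0.029]
rinse_cup 0.71 403 236 [ 0.769 -0.158  0.086]
{'time': 0.8, 'joints': array([-1.40739873e+00,  3.12874572e-01,  1.49772228e+00, -2.28818090e-06,
        1.33101135e+00, -2.23406006e-01]), 'dq': array([ 0.0019043 , -0.00121045, -0.00037378,  0.00043398, -0.00029849,
        0.00045757]), 'tau': array([-2.71707097e-03, -4.02100074e+01, -2.52412927e+01,  6.93126814e-02,
        3.18667910e-02, -4.86118461e-05]), 'position': array([ 0.19803007, -0.48621254,  0.2387248 ]), 'ee_rot': array([ 0.586773  ,  0.39458216,  0.58678168, -0.39457523]), 'contact_force': array([0.04850102, 0.12707423, 0.36782099]), 'ft_torque': array([-0.00443477, -0.03341234, -0.04145603]), 'grip_width': 0.9995106141600612}
```

View pics/top0.png

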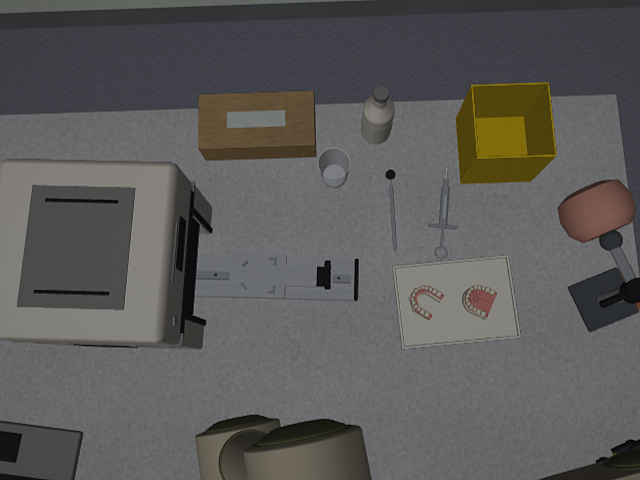

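View pics/side0.png

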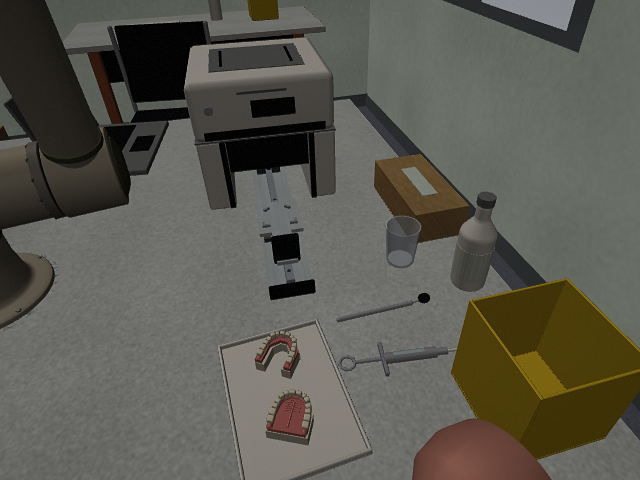

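The top view shows the rail along the image horizontal, with the handle at (323,275) and the nest lugs around (265,275). The closed-palate upper model is at (479,300) and the horseshoe lower model at (427,300). Both have their teeth pointing left, towards the scanner. The side view agrees, with the upper model at (289,417).

```bash
python3 - <<'E'
from h import *
from scipy.optimize import minimize
def sd(p): # signed dist to D outline
    x,y=p[:,0],p[:,1]
    r=np.hypot(np.maximum(x-12,0),y)-29
    return np.maximum(r,-18-x)
T=np.load("top0.npy");S=np.load("side0.npy")
for n,W in(("top",T),("side",S)):
    f=W.reshape(-1,3)
    def med(x0,x1,y0,y1):
        s=f[(f[:,0]>x0)&(f[:,0]<x1)&(f[:,1]>y0)&(f[:,1]<y1)]; return np.nanmedian(s[:,2]).round(4),len(s)
    print(n,"table",med(.35,.42,-.25,-.1),"trayfloor",med(.48,.52,-.36,-.345))
    g=f[(np.abs(f[:,0]-.503)<.06)&(np.abs(f[:,1]+.409)<.052)]
    g=g[(g[:,2]>.012)&(g[:,2]<.06)]
    print(len(g),g.min(0).round(4),g.max(0).round(4))
    b=g[g[:,2]<.024]
    def cost(q,pts):
        c,s=np.cos(q[2]),np.sin(q[2]); d=(pts[:,:2]*1000-q[:2]); d=np.c_[d[:,0]*c+d[:,1]*s,-d[:,0]*s+d[:,1]*c]
        e=sd(d); return np.mean(np.where(e>0,np.minimum(e,6)*4,np.minimum(-e,6)*.4))
    best=min((minimize(cost,[503,-409+dy,a],args=(b,),method="Nelder-Mead",options=dict(initial_simplex=None,maxiter=800)) for dy in(-10,0,10) for a in(1.2,1.5,1.8)),key=lambda r:r.fun)
    print("base fit",best.x.round(3),best.fun,len(b))
    # handle & plate
    h=f[(f[:,0]>.5)&(f[:,0]<.62)&(f[:,1]>-.2)&(f[:,1]<.0)]
    for lo,hi in((.084,.11),(.036,.05)):
        k=h[(h[:,2]>lo)&(h[:,2]<hi)]
        if len(k): print("z",lo,len(k),k.min(0).round(4),k.max(0).round(4),np.median(k,0).round(4), cv2.minAreaRect((k[:,:2]*1000).astype(np.float32)))
a=cv2.imread("pics/top0.png")[220:340,190:510]; a=cv2.resize(a,None,fx=2.5,fy=2.5,interpolation=cv2.INTER_CUBIC); a=cv2.convertScaleAbs(a,alpha=1.4)
b=cv2.imread("pics/side0.png")[150:310,220:340]; b=cv2.resize(b,(225*2,300*2)); 
b=cv2.imread("pics/side0.png")[150:310,210:420]; b=cv2.resize(b,(394,300),interpolation=cv2.INTER_CUBIC)
c=cv2.imread("pics/side0.png")[320:460,230:400]; c=cv2.resize(c,(364,300),interpolation=cv2.INTER_CUBIC)
o=np.zeros((600,800,3),np.uint8); o[:300]=a; o[300:,:394]=b; o[300:,400:764]=c; cv2.imwrite("pics/crop1.png",o)
E
```

```text
top table (np.float64(-0.0011), 2631) trayfloor (np.float64(0.0028), 149)
799 [ 0.4656 -0.4447  0.0123] [ 0.5321 -0.3787  0.0427]
base fit [ 499.123 -418.122    1.11 ] 1.349882083359096 137
z 0.084 166 [ 0.5314 -0.1138  0.0842] [ 0.58   -0.1007  0.1005] [ 0.5556 -0.1073  0.0943] ((555.569091796875, -107.24810028076172), (11.623238563537598, 48.53924560546875), 88.07085418701172)
z 0.036 1282 [ 0.5167 -0.1168  0.036 ] [ 0.6072 -0.      0.05  ] [ 0.5594 -0.0361  0.0433] ((561.7359619140625, -58.3668327331543), (116.76301574707031, 90.51467895507812), 89.7574691772461)
side table (np.float64(0.001), 2582) trayfloor (np.float64(0.005), 236)
1941 [ 0.4662 -0.4489  0.012 ] [ 0.5339 -0.3808  0.0435]
base fit [ 499.854 -419.739    1.109] 0.3484462745640173 280
z 0.084 241 [ 0.5325 -0.1167  0.0842] [ 0.5818 -0.1023  0.0984] [ 0.557  -0.1127  0.0945] ((557.1914672851562, -109.41776275634766), (13.464618682861328, 49.457008361816406), 87.38094329833984)
z 0.036 623 [ 0.518  -0.1212  0.0361] [ 0.6084 -0.      0.0499] [ 0.5597 -0.0215  0.0449] ((561.66943359375, -60.285892486572266), (121.11565399169922, 90.0096435546875), 88.2524185180664)
```

View pics/crop1.png

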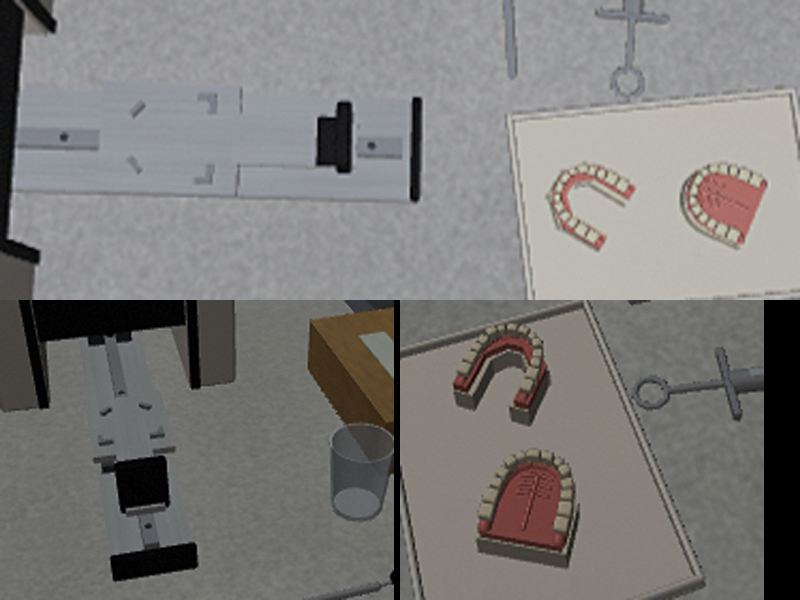

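The enlarged crop shows the two L-shaped heel lugs at (205,100) and (205,173), the front lugs at (137,108) and (135,165), and the handle at (343,137). The upper model's heel line runs from (766,183) to (742,245), which fits a yaw of about 1.11 rad. Next I refine the rail direction and the nest, and work out the first move.

```bash
python3 - <<'E'
from h import *
from scipy.spatial.transform import Rotation as Ro
for n in("top","side"):
    f=np.load(n+"0.npy").reshape(-1,3)
    def box(x0,x1,y0,y1,z0,z1): return f[(f[:,0]>x0)&(f[:,0]<x1)&(f[:,1]>y0)&(f[:,1]<y1)&(f[:,2]>z0)&(f[:,2]<z1)]
    # plate edges: per y-bin min/max x at plate height
    k=box(.48,.64,-.02,.08,.037,.053); ys=np.arange(-.02,.08,.004)
    E=[]
    for y in ys:
        s=k[np.abs(k[:,1]-y)<.003]
        if len(s)>10:E.append((y,s[:,0].min(),s[:,0].max()))
    E=np.array(E); 
    print(n,"plate y range",E[[0,-1],0],"edge slopes dx/dy",np.polyfit(E[:,0],E[:,1],1).round(4),np.polyfit(E[:,0],E[:,2],1).round(4),np.c_[E[:,0],(E[:,1]+E[:,2])/2,E[:,2]-E[:,1]][::3].round(4).tolist())
    h=box(.5,.62,-.14,-.09,.07,.11); hh=h-h.mean(0); v=np.linalg.svd(hh[:,:2],full_matrices=False)[2][0]; print("handle pca angle",np.arctan2(v[1],v[0]),h.mean(0))
    z0=np.median(k[:,2]); l=box(.51,.61,-.03,.09,z0+.003,z0+.009); print("lugs",z0,len(l),l.min(0).round(4),l.max(0).round(4))
    for sx in(0,1):
      for sy in(0,1):
        q=l[((l[:,0]>.56)==sx)&((l[:,1]>.02)==sy)]
        if len(q):print(sx,sy,len(q),q.mean(0).round(4),q.min(0).round(4),q.max(0).round(4))
    e=box(.48,.64,-.2,-.13,.03,.08); print("end plate",e.mean(0).round(4),e.min(0).round(4),e.max(0).round(4))
    b=box(.4,.7,.1,.25,.1,.2); print("mouth y",np.percentile(b[:,1],[1,5,50]) if len(b) else None)
s=sensors.state(); q=s["ee_rot"]; M=Ro.from_quat(q[[1,2,3,0]]).as_matrix(); print(M.round(3)); print("jaw angle",np.arctan2(M[1,2],M[0,2]))
print([a for a in dir(arm) if a[0]!="_"])
E
```

```text
top plate y range [-0.02   0.076] edge slopes dx/dy [0.0576 0.5176] [0.0661 0.607 ] [[-0.02, 0.5612, 0.0892], [-0.008, 0.562, 0.0905], [0.004, 0.562, 0.0889], [0.016, 0.5628, 0.0891], [0.028, 0.5648, 0.09], [0.04, 0.5653, 0.091], [0.052, 0.5657, 0.0898], [0.064, 0.566, 0.0903], [0.076, 0.5666, 0.0894]]
handle pca angle 3.0732721647335044 [ 0.55432763 -0.10734421  0.09333326]
lugs 0.04329227352357416 284 [ 0.5188 -0.0287  0.0463] [0.6098 0.0877 0.0521]
0 0 61 [0.5352 0.0019 0.048 ] [ 0.5188 -0.0284  0.0463] [0.5567 0.0194 0.0514]
0 1 70 [0.5437 0.0555 0.0477] [0.5198 0.0255 0.0463] [0.5587 0.0877 0.0516]
1 0 66 [ 0.5853 -0.0042  0.0479] [ 0.5622 -0.0287  0.0463] [0.6058 0.0193 0.0521]
1 1 87 [0.5853 0.0532 0.0478] [0.5612 0.0212 0.0463] [0.6098 0.0876 0.052 ]
end plate [ 0.555  -0.1548  0.0315] [ 0.5136 -0.1698  0.0301] [ 0.5931 -0.1301  0.0351]
mouth y [0.13110378 0.1322468  0.14291184]
side plate y range [-0.02   0.076] edge slopes dx/dy [0.066  0.5195] [0.0666 0.6077] [[-0.02, 0.5604, 0.085], [-0.008, 0.5636, 0.0885], [0.004, 0.5638, 0.0891], [0.016, 0.5657, 0.0857], [0.028, 0.5648, 0.0883], [0.04, 0.5665, 0.0895], [0.052, 0.5676, 0.0885], [0.064, 0.5672, 0.089], [0.076, 0.5693, 0.0847]]
handle pca angle 3.0821115357570257 [ 0.55667422 -0.11254588  0.08652559]
lugs 0.045116993616425724 69 [ 0.5274 -0.0061  0.0481] [0.6002 0.0648 0.0518]
0 0 23 [0.5332 0.0022 0.0497] [ 0.5274 -0.0025  0.0483] [0.5416 0.0129 0.0512]
0 1 12 [0.5435 0.0589 0.05  ] [0.538  0.0529 0.0482] [0.5495 0.0628 0.0518]
1 0 22 [ 0.5941 -0.0016  0.0497] [ 0.585  -0.0061  0.0481] [0.6002 0.0079 0.0515]
1 1 12 [0.5897 0.0568 0.0497] [0.5843 0.0519 0.0483] [0.5967 0.0648 0.0513]
end plate [ 0.5539 -0.1578  0.0311] [ 0.513  -0.1729  0.03  ] [ 0.595  -0.1307  0.0332]
mouth y [0.129489   0.13137967 0.14210791]
[[-0.     0.926  0.377]
 [ 0.     0.377 -0.926]
 [-1.     0.    -0.   ]]
jaw angle -1.1839921810749474
['IKError', 'grip_depth']
```

play_rows([
  [1,[0.031,0.007,0],[0,0,0.145]],
  [1,[0.031,0.007,0],[0,0,0.145]],
  [1,[0.031,0.007,0],[0,0,0.145]],
  [1,[0.031,0.007,0],[0,0,0.145]],
  [1,[0.031,0.007,0],[0,0,0.145]],
], squeeze=30)

```text
time: 1.3
position: [0.3543, -0.4508, 0.2388]
ee_rot: [0.689, 0.159, 0.689, -0.159]
contact_force: [0.3, -0.3, -0.6]
grip_width: 1.0
```

play_rows([
  [1,[0.031,0.007,-0.01],[0,0,0]],
  [1,[0.031,0.007,-0.02],[0,0,0]],
  [1,[0.031,0.007,-0.03],[0,0,0]],
  [1,[0.031,0.007,-0.03],[0,0,0]],
  [1,[0.023,0.006,-0.03],[0,0,0]],
])

```text
time: 1.8
position: [0.5017, -0.4165, 0.1174]
ee_rot: [0.689, 0.161, 0.689, -0.161]
contact_force: [0.8, 0.1, -0.5]
grip_width: 1.003
```

```bash
python3 - <<'E'
from h import *
from scipy.spatial.transform import Rotation as Ro
s=sensors.state(); q=s["ee_rot"]; M=Ro.from_quat(q[[1,2,3,0]]).as_matrix(); print(s["position"],"jaw",np.arctan2(M[1,2],M[0,2]),s["joints"].round(2))
im,d,W=shot("side","side1"); np.save("side1.npy",W)
# plate edges in the top picture along the rail line, offset from the middle
g=cv2.imread("pics/top0.png",0).astype(float)
r=np.array([.0644,.998]); nrm=np.array([.998,-.0644])
ss=np.arange(-.075,.125,.001)
prof=0
for off in list(np.arange(-.040,-.035,.001))+list(np.arange(.035,.040,.001)):
    P=np.c_[np.array([.563,0])+off*nrm+ss[:,None]*r,np.full(len(ss),.042)]
    uv=proj("top",P).astype(np.float32); prof=prof+cv2.remap(g.astype(np.float32),uv[:,0].copy(),uv[:,1].copy(),cv2.INTER_CUBIC).ravel()/10
gr=np.abs(np.gradient(prof)); i=np.argsort(-gr)[:14]; print(sorted((round(ss[k],3),round(gr[k],1)) for k in i))
print([ (round(ss[k],3),int(prof[k])) for k in range(len(ss)) if -.04<ss[k]<-.01 or .07<ss[k]<.1])
c=im[320:480,200:440]; cv2.imwrite("pics/c2.png",cv2.resize(c[:,:,::-1],(800,533),interpolation=cv2.INTER_CUBIC))
E
```

```text
[ 0.50165442 -0.41651779  0.11741141] jaw -0.45821521140231297 [-0.87  0.7   1.22  0.    1.22 -0.41]
[(np.float64(-0.025), np.float32(4.2)), (np.float64(-0.024), np.float32(11.6)), (np.float64(-0.023), np.float32(9.5)), (np.float64(-0.022), np.float32(4.3)), (np.float64(-0.021), np.float32(12.4)), (np.float64(-0.02), np.float32(6.6)), (np.float64(-0.004), np.float32(4.2)), (np.float64(-0.003), np.float32(6.0)), (np.float64(-0.002), np.float32(1.6)), (np.float64(-0.001), np.float32(2.4)), (np.float64(0.0), np.float32(1.6)), (np.float64(0.011), np.float32(1.3)), (np.float64(0.012), np.float32(2.1)), (np.float64(0.013), np.float32(2.2))]
[(np.float64(-0.04), 108), (np.float64(-0.039), 108), (np.float64(-0.038), 108), (np.float64(-0.037), 108), (np.float64(-0.036), 107), (np.float64(-0.035), 107), (np.float64(-0.034), 107), (np.float64(-0.033), 107), (np.float64(-0.032), 108), (np.float64(-0.031), 107), (np.float64(-0.03), 107), (np.float64(-0.029), 108), (np.float64(-0.028), 109), (np.float64(-0.027), 109), (np.float64(-0.026), 110), (np.float64(-0.025), 109), (np.float64(-0.024), 101),
[... 424 characters left out ...]
 (np.float64(0.073), 106), (np.float64(0.074), 106), (np.float64(0.075), 106), (np.float64(0.076), 106), (np.float64(0.077), 106), (np.float64(0.078), 106), (np.float64(0.079), 106), (np.float64(0.08), 106), (np.float64(0.081), 106), (np.float64(0.082), 106), (np.float64(0.083), 106), (np.float64(0.084), 106), (np.float64(0.085), 106), (np.float64(0.086), 106), (np.float64(0.087), 106), (np.float64(0.088), 105), (np.float64(0.089), 106), (np.float64(0.09), 106), (np.float64(0.091), 108), (np.float64(0.092), 108), (np.float64(0.093), 107), (np.float64(0.094), 107), (np.float64(0.095), 107), (np.float64(0.096), 107), (np.float64(0.097), 107), (np.float64(0.098), 107), (np.float64(0.099), 107)]
```

View pics/c2.png

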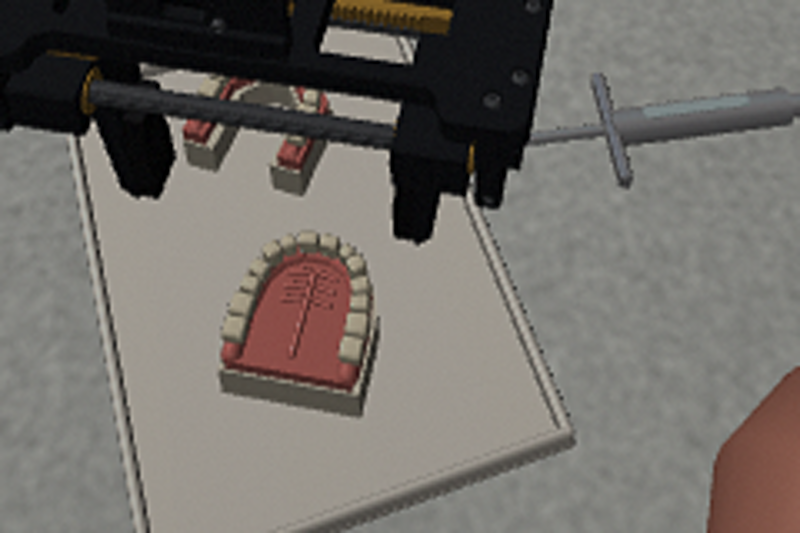

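The fingers straddle the model and lie parallel to its heel, with tips at (140,190) and (415,240) and the heel from (220,380) to (362,410). I go down and grip.

play_rows([
  [1,[0,0,-0.025],[0,0,0]],
  [1,[0,0,-0.025],[0,0,0]],
  [1,[0,0,-0.025],[0,0,0]],
  [1,[0,0,-0.02],[0,0,0]],
  [1,[0,0,-0.0125],[0,0,0]],
])

```text
time: 2.35
position: [0.4994, -0.417, 0.0098]
ee_rot: [0.688, 0.161, 0.689, -0.161]
contact_force: [0.3, -0.1, 0.5]
grip_width: 0.995
```

play_rows([
  [1,[0,0,0],[0,0,0]],
  [-0.1,[0,0,0],[0,0,0]],
  [-0.4,[0,0,0],[0,0,0]],
  [-1,[0,0,0],[0,0,0]],
  [-1,[0,0,0],[0,0,0]],
])

```text
time: 2.85
position: [0.5003, -0.4175, 0.0119]
ee_rot: [0.689, 0.161, 0.688, -0.161]
contact_force: [1.0, -0.6, 0.2]
grip_width: 0.66
```

play_rows([
  [-1,[0,0,0],[0,0,0]],
  [-1,[0,0,0],[0,0,0]],
  [-1,[0,0,0],[0,0,0]],
  [-1,[0,0,0],[0,0,0]],
  [-1,[0,0,0],[0,0,0]],
])

```text
time: 3.35
position: [0.5003, -0.4175, 0.0119]
ee_rot: [0.689, 0.161, 0.688, -0.161]
contact_force: [-0.3, 1.7, 6.1]
grip_width: 0.652
```

play_rows([
  [-1,[0,0,0.01],[0,0,0]],
  [-1,[0,0,0.02],[0,0,0]],
  [-1,[0,0,0.04],[0,0,0]],
  [-1,[0,0,0.04],[0,0,0]],
  [-1,[0,0,0.04],[0,0,0]],
])

```text
time: 3.85
position: [0.4997, -0.4169, 0.1629]
ee_rot: [0.688, 0.161, 0.689, -0.161]
contact_force: [0.1, -0.3, -1.7]
grip_width: 0.658
```

```bash
python3 - <<'E'
from h import *
im,d,W=shot("side"); c=im[220:460,180:440]; cv2.imwrite("pics/c3.png",cv2.resize(c[:,:,::-1],(650,600),interpolation=cv2.INTER_CUBIC))
s=sensors.state(); print(s["position"],s["contact_force"],s["ft_torque"])
E
```

```text
[ 0.501402   -0.41870613  0.17059478] [ 0.49230298 -0.74726265  5.0312469 ] [-0.08702371 -0.11423104 -0.0273605 ]
```

View pics/c3.png

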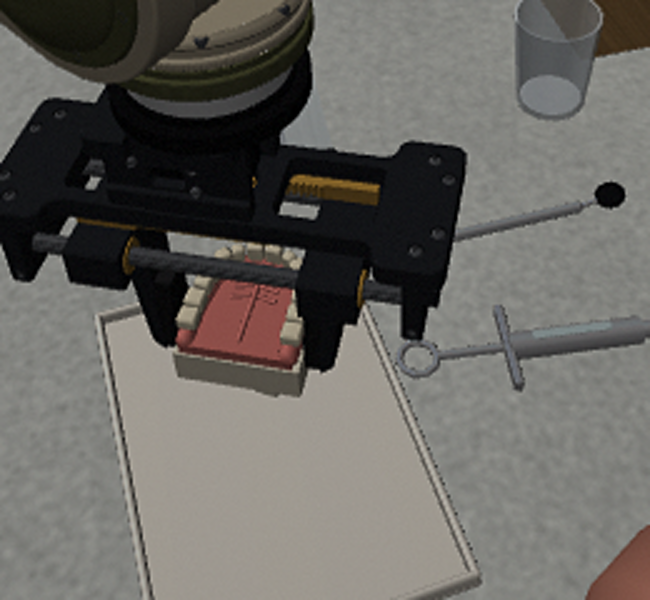

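The model is held level between the fingers, with its heel at (240,375) and its teeth pointing away from the camera. I carry it over the nest.

play_rows([
  [-1,[0.004,0.015,0],[0,0,0.026]],
  [-1,[0.004,0.029,0],[0,0,0.026]],
  [-1,[0.004,0.03,0],[0,0,0.026]],
  [-1,[0.004,0.03,0],[0,0,0.026]],
  [-1,[0.004,0.03,0],[0,0,0.026]],
])

```text
time: 4.4
position: [0.5195, -0.2806, 0.1596]
ee_rot: [0.697, 0.116, 0.699, -0.114]
contact_force: [0.5, 0.2, -0.9]
grip_width: 0.654
```

play_rows([
  [-1,[0.004,0.03,0],[0,0,0.026]],
  [-1,[0.004,0.03,0],[0,0,0.026]],
  [-1,[0.004,0.03,0],[0,0,0.026]],
  [-1,[0.004,0.03,0],[0,0,0.026]],
  [-1,[0.004,0.03,0],[0,0,0.026]],
])

```text
time: 4.9
position: [0.5391, -0.1308, 0.1597]
ee_rot: [0.703, 0.07, 0.705, -0.069]
contact_force: [0.5, -0.9, -1.5]
grip_width: 0.653
```

play_rows([
  [-1,[0.005,0.03,0],[0,0,0.026]],
  [-1,[0.005,0.03,0],[0,0,0.026]],
  [-1,[0.005,0.03,0],[0,0,0.026]],
  [-1,[0.005,0.03,-0.01],[0,0,0.026]],
  [-1,[0.0045,0.037,-0.02],[0,0,0.029]],
])

```text
time: 5.4
position: [0.5642, 0.0254, 0.1306]
ee_rot: [0.707, 0.023, 0.707, -0.023]
contact_force: [0.2, -0.7, -1.6]
grip_width: 0.655
```

play_rows([
  [-1,[0,0,-0.025],[0,0,0]],
  [-1,[0,0,-0.02],[0,0,0]],
  [-1,[0,0,-0.01],[0,0,0]],
  [-1,[0,0,-0.005],[0,0,0]],
  [-1,[0,0,0],[0,0,0]],
])

```text
time: 5.9
position: [0.5642, 0.0239, 0.0709]
ee_rot: [0.706, 0.023, 0.707, -0.023]
contact_force: [-0.4, 0.1, -0.8]
grip_width: 0.651
```

```bash
cat > look.py <<'E'
from h import *
import sys
from scipy.spatial.transform import Rotation as Ro
s=sensors.state(); q=s["ee_rot"]; M=Ro.from_quat(q[[1,2,3,0]]).as_matrix(); print(s["position"],"jaw",np.arctan2(M[1,2],M[0,2]),s["contact_force"].round(1))
im,d,W=shot("side",sys.argv[1]+"s"); im2,d2,W2=shot("top",sys.argv[1]+"t"); np.save("ls.npy",W); np.save("lt.npy",W2)
a=cv2.resize(im[140:290,200:350][:,:,::-1],(600,600),interpolation=cv2.INTER_CUBIC)
cv2.imwrite(f"pics/{sys.argv[1]}.png",a)
f=W.reshape(-1,3)
# heel face of the model: expected TCP-based
t=s["position"]; r=np.array([.0644,.998])
k=f[(np.abs(f[:,0]-t[0])<.025)&(np.abs((f[:,:2]-t[:2])@r+.02)<.012)&(f[:,2]>t[2]-.006)&(f[:,2]<t[2]+.008)]
print("heel s (side cam)",len(k),np.percentile((k[:,:2]-np.array([.563,0]))@r,[5,25,50,75]).round(4))
E
python3 look.py n1
```

```text
[0.56418502 0.02385973 0.07085625] jaw -0.06593969071828194 [-0.4  0.1 -0.8]
heel s (side cam) 133 [0.0025 0.0034 0.0043 0.005 ]
```

View pics/n1.png

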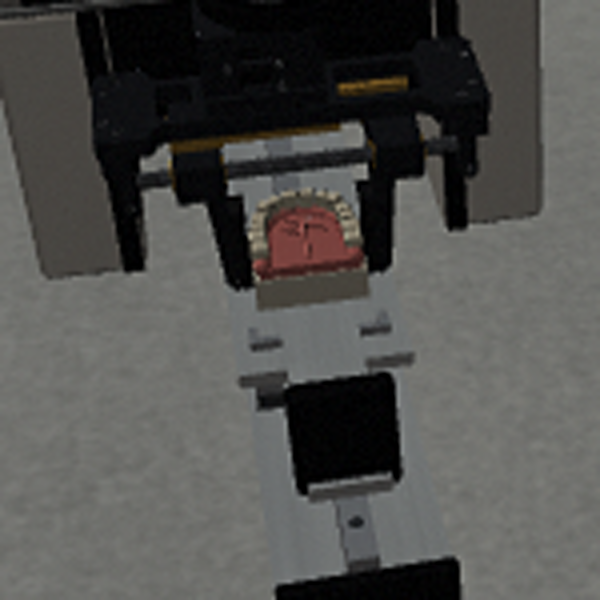

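The model hangs above the nest with its teeth towards the mouth. Its heel is at (312,290), ahead of the heel lugs at (265,340) and (375,323). I check the lateral offset in the same camera before lowering.

```bash
python3 - <<'E'
from h import *
W=np.load("ls.npy"); f=W.reshape(-1,3); r=np.array([.0644,.998]); n=np.array([.998,-.0644])
s=(f[:,:2]-[.564,0])@r; l=(f[:,:2]-[.564,0])@n
z=f[:,2]
k=(s>-.006)&(s<.008)&(np.abs(l)<.045)&(z>.058)&(z<.082)
for lo in np.arange(.058,.082,.004):
    m=k&(z>lo)&(z<=lo+.004); print("heel z",lo.round(3),m.sum(),l[m].min().round(4),l[m].max().round(4),np.median(s[m]).round(4)) if m.sum()>3 else None
m=(np.abs(s)<.016)&(np.abs(l)<.044)&(z>.0478)&(z<.052)
for sg in(-1,1):
    q=m&(sg*l>0); print("lug",q.sum(),np.percentile(l[q],[0,10,90,100]).round(4),np.percentile(s[q],[0,10,50,90,100]).round(4))
E
```

```text
heel z 0.062 27 -0.0303 0.0233 0.0046
heel z 0.066 42 -0.03 0.0257 0.0042
heel z 0.07 46 -0.0298 0.026 0.0042
heel z 0.074 45 -0.0292 0.0266 0.004
heel z 0.078 49 -0.0304 0.0271 0.0044
lug 24 [-0.0366 -0.0355 -0.0243 -0.0221] [-0.0061 -0.0039 -0.0005  0.0089  0.011 ]
lug 22 [0.0107 0.0218 0.0352 0.036 ] [-0.0054 -0.0039 -0.0001  0.0076  0.0126]
```

play_rows([
  [-1,[0.0012,-0.0016,0],[0,0,0]],
  [-1,[0,0,-0.006],[0,0,0]],
  [-1,[0,0,-0.006],[0,0,0]],
  [-1,[0,0,-0.0035],[0,0,0]],
  [-1,[0,0,0],[0,0,0]],
])

```text
time: 6.5
position: [0.5653, 0.0223, 0.0549]
ee_rot: [0.706, 0.023, 0.707, -0.023]
contact_force: [0.7, -1.0, -1.0]
grip_width: 0.653
```

play_rows([
  [-1,[0,0,-0.001],[0,0,0]],
  [-1,[0,0,-0.001],[0,0,0]],
  [-1,[0,0,-0.0005],[0,0,0]],
  [-1,[0,0,0],[0,0,0]],
  [-1,[0,0,0],[0,0,0]],
])

```text
time: 7.0
position: [0.5658, 0.0222, 0.0533]
ee_rot: [0.707, 0.023, 0.707, -0.023]
contact_force: [-0.0, -0.4, -1.0]
grip_width: 0.653
```

play_rows([
  [-1,[0,0,-0.0005],[0,0,0]],
  [-1,[0,0,-0.0005],[0,0,0]],
  [-1,[0,0,-0.0005],[0,0,0]],
  [-1,[0,0,0],[0,0,0]],
  [-1,[0,0,0],[0,0,0]],
])

```text
time: 7.5
position: [0.5658, 0.0222, 0.0519]
ee_rot: [0.707, 0.023, 0.707, -0.023]
contact_force: [-1.4, 0.3, 1.9]
grip_width: 0.655
```

```bash
python3 look.py n2; python3 - <<'E'
from h import *
W=np.load("ls.npy"); f=W.reshape(-1,3); r=np.array([.0644,.998]); n=np.array([.998,-.0644])
s=(f[:,:2]-[.564,0])@r; l=(f[:,:2]-[.564,0])@n; z=f[:,2]
k=(s>-.008)&(s<.008)&(np.abs(l)<.045)&(z>.052)&(z<.082)
for lo in np.arange(.052,.082,.003):
    m=k&(z>lo)&(z<=lo+.003); print("heel z",lo.round(3),m.sum(),l[m].min().round(4),l[m].max().round(4),np.median(s[m]).round(4)) if m.sum()>3 else None
E
```

```text
[0.56576926 0.02216797 0.05191768] jaw -0.06601623764756509 [-1.4  0.3  1.9]
heel s (side cam) 153 [-0.005   0.0012  0.0025  0.0035]
heel z 0.052 34 -0.0277 0.0286 0.0027
heel z 0.055 30 -0.0274 0.0288 0.0026
heel z 0.058 36 -0.0271 0.029 0.0026
heel z 0.061 38 -0.0266 0.0291 0.0024
heel z 0.064 38 -0.0286 0.0255 0.0034
heel z 0.067 47 -0.0278 0.0279 0.0043
heel z 0.07 15 -0.0255 0.0259 0.0042
```

View pics/n2.png

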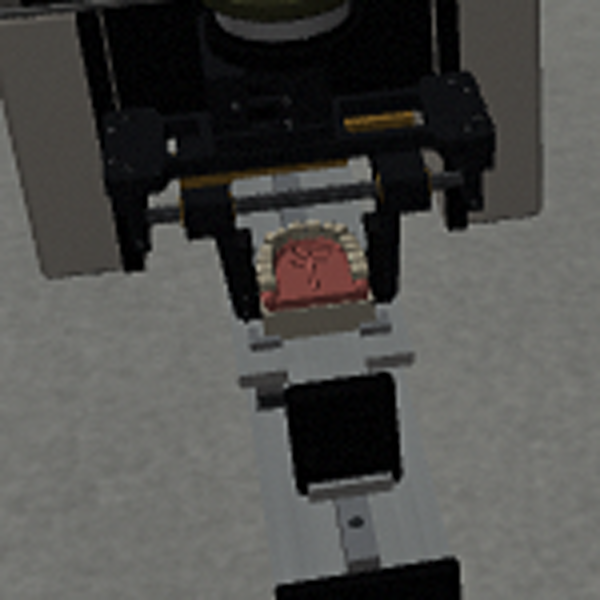

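The heel now sits between the two heel lugs, evenly on both sides (heel edge (265,335) to (375,325)). Touchdown was light, so I release and lift.

play_rows([
  [-1,[0,0,-0.0003],[0,0,0]],
  [0.4,[0,0,0],[0,0,0]],
  [0.6,[0,0,0],[0,0,0]],
  [1,[0,0,0],[0,0,0]],
  [1,[0,0,0],[0,0,0]],
])

```text
time: 8.1
position: [0.5657, 0.0222, 0.0513]
ee_rot: [0.707, 0.023, 0.707, -0.023]
contact_force: [0.6, -0.8, -0.0]
grip_width: 0.945
```

play_rows([
  [1,[0,0,0.01],[0,0,0]],
  [1,[0,0,0.02],[0,0,0]],
  [1,[0,0,0.03],[0,0,0]],
  [1,[0,0,0.03],[0,0,0]],
  [1,[0,0,0.03],[0,0,0]],
])

```text
time: 8.6
position: [0.5657, 0.0222, 0.1734]
ee_rot: [0.707, 0.023, 0.706, -0.023]
contact_force: [0.2, -0.6, -0.5]
grip_width: 1.001
```

play_rows([
  [0,[-0.003,-0.045,0],[0,0,0]],
  [-1,[-0.003,-0.045,0],[0,0,0]],
  [-1,[-0.003,-0.045,0],[0,0,0]],
  [-1,[-0.002,-0.02,0],[0,0,0]],
  [-1,[0,-0.005,0],[0,0,0]],
])

```text
time: 9.1
position: [0.5545, -0.1399, 0.172]
ee_rot: [0.707, 0.024, 0.706, -0.024]
contact_force: [0.0, 0.4, 0.2]
grip_width: 0.571
```

```bash
python3 look.py n3; python3 - <<'E'
from h import *
r=np.array([.0644,.998]); n=np.array([.998,-.0644])
for nm in("ls","lt"):
    f=np.load(nm+".npy").reshape(-1,3)
    s=(f[:,:2]-[.564,0])@r; l=(f[:,:2]-[.564,0])@n; z=f[:,2]
    k=(s>-.008)&(s<.08)&(np.abs(l)<.04)&(z>.053)&(z<.1)
    m=k&(z<.062); print(nm,m.sum(),l[m].min(),l[m].max(),np.percentile(s[m],[2,50,98]),"top z",np.percentile(z[k],99))
    m=(np.abs(l)<.03)&(s>-.15)&(s<-.08)&(z>.07)&(z<.105); print("handle",m.sum(),np.percentile(s[m],[1,50,99]).round(4))
a=cv2.imread("pics/n3t.png")[220:340,190:390]; s_=cv2.imread("pics/n3s.png")[150:310,210:370]
o=np.zeros((600,800,3),np.uint8); o[:,:]=0; o[:,:400]=0
A=cv2.resize(a,(500,300),interpolation=cv2.INTER_CUBIC); B=cv2.resize(s_,(300,300),interpolation=cv2.INTER_CUBIC)
cv2.imwrite("pics/n3c.png",np.hstack([A,B]))
E
```

```text
[ 0.55445131 -0.13990926  0.1720337 ] jaw -0.06880926536062791 [0.  0.4 0.2]
heel s (side cam) 3 [-0.1496 -0.1496 -0.1496 -0.1493]
ls 102 -0.028272623878320097 0.02920787796719183 [0.00073786 0.00237337 0.00596347] top z 0.08107234996650114
handle 400 [-0.1163 -0.1136 -0.1041]
lt 34 -0.030062933480988974 0.02987487483852429 [0.00309089 0.02604062 0.05168032] top z 0.08122933254351446Traceback (most recent call last):
  File "<stdin>", line 8, in <module>
    return _quantile_unchecked(
        a, q, axis, out, overwrite_input, method, keepdims, weights)
    return _ureduce(a,
                    func=_quantile_ureduce_func,
    ...<5 lines>...
                    overwrite_input=overwrite_input,
                    method=method)
    r = func(a, **kwargs)
    result = _quantile(arr,
                       quantiles=q,
    ...<2 lines>...
                       out=out,
                       weights=wgt)
    slices_having_nans = np.isnan(arr[-1, ...])
                                  ~~~^^^^^^^^^
IndexError: index -1 is out of bounds for axis 0 with size 0
```

The model top reads 0.081 m in both cameras, against 0.080 expected, so it is seated flat. The carriage hasn't moved. I go down behind the handle with the fingers shut.

play_rows([
  [-1,[0,-0.005,0],[0,0,0]],
  [-1,[0,0,-0.03],[0,0,0]],
  [-1,[0,0,-0.04],[0,0,0]],
  [-1,[0,0,-0.03],[0,0,0]],
  [-1,[0,0,-0.0095],[0,0,0]],
])

```text
time: 9.7
position: [0.5536, -0.1412, 0.0593]
ee_rot: [0.705, 0.024, 0.708, -0.022]
contact_force: [-0.4, -0.4, 0.1]
grip_width: 0.026
```

play_rows([
  [-1,[0.0002,0.003,0],[0,0,0]],
  [-1,[0.0002,0.003,0],[0,0,0]],
  [-1,[0.0002,0.003,0],[0,0,0]],
  [-1,[0.0002,0.003,0],[0,0,0]],
  [-1,[0.0002,0.003,0],[0,0,0]],
])

```text
time: 10.2
position: [0.5561, -0.1276, 0.0627]
ee_rot: [0.707, 0.023, 0.706, -0.023]
contact_force: [0.2, -0.0, -0.1]
grip_width: 0.001
```

```bash
python3 - <<'E'
from h import *
s=sensors.state(); print(s["position"],s["contact_force"])
im,d,W=shot("side"); cv2.imwrite("pics/n4.png",cv2.resize(im[150:330,180:380][:,:,::-1],(660,594),interpolation=cv2.INTER_CUBIC))
E
```

```text
[ 0.55605555 -0.1275782   0.06266136] [ 0.17753323 -0.04159349 -0.12956509]
```

View pics/n4.png

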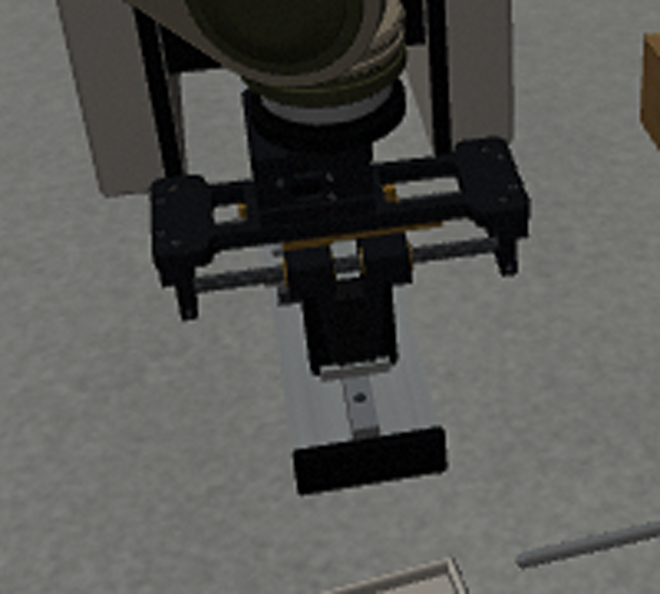

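The shut fingers stand just behind the handle and centred on it (around (350,330)). I start pushing along the rail.

play_rows([
  [-1,[0.0001,0.002,0],[0,0,0]],
  [-1,[0.0001,0.002,0],[0,0,0]],
  [-1,[0.0001,0.002,0],[0,0,0]],
  [-1,[0.0001,0.002,0],[0,0,0]],
  [-1,[0.0001,0.002,0],[0,0,0]],
])

```text
time: 10.75
position: [0.5562, -0.1211, 0.0622]
ee_rot: [0.707, 0.021, 0.706, -0.025]
contact_force: [-3.4, -19.5, -1.4]
grip_width: 0.008
```

play_rows([
  [-1,[0.0001,0.002,0],[0,0,0]],
  [-1,[0.0001,0.002,0],[0,0,0]],
  [-1,[0.0001,0.002,0],[0,0,0]],
  [-1,[0.0001,0.002,0],[0,0,0]],
  [-1,[0.0001,0.002,0],[0,0,0]],
])

```text
time: 11.25
position: [0.5568, -0.1113, 0.0622]
ee_rot: [0.707, 0.021, 0.706, -0.025]
contact_force: [-2.4, -19.1, -1.1]
grip_width: 0.0
```

play_rows([
  [-1,[0.0001,0.002,0],[0,0,0]],
  [-1,[0.0001,0.002,0],[0,0,0]],
  [-1,[0.0001,0.002,0],[0,0,0]],
  [-1,[0.0001,0.002,0],[0,0,0]],
  [-1,[0.0001,0.002,0],[0,0,0]],
])

```text
time: 11.75
position: [0.5574, -0.0993, 0.0621]
ee_rot: [0.707, 0.023, 0.706, -0.024]
contact_force: [0.9, -2.1, 0.8]
grip_width: 0.002
```

play_rows([
  [-1,[0.0001,0.002,0],[0,0,0]],
  [-1,[0.0001,0.002,0],[0,0,0]],
  [-1,[0.0001,0.002,0],[0,0,0]],
  [-1,[0.0001,0.002,0],[0,0,0]],
  [-1,[0.0001,0.002,0],[0,0,0]],
])

```text
time: 12.25
position: [0.5579, -0.0876, 0.062]
ee_rot: [0.707, 0.023, 0.707, -0.023]
contact_force: [0.4, -2.6, 1.1]
grip_width: 0.004
```

play_rows([
  [-1,[0.0001,0.002,0],[0,0,0]],
  [-1,[0.0001,0.002,0],[0,0,0]],
  [-1,[0.0001,0.002,0],[0,0,0]],
  [-1,[0.0001,0.002,0],[0,0,0]],
  [-1,[0.0001,0.002,0],[0,0,0]],
])

```text
time: 12.75
position: [0.5583, -0.0777, 0.0619]
ee_rot: [0.707, 0.023, 0.707, -0.023]
contact_force: [1.8, -3.6, 1.5]
grip_width: 0.001
```

The carriage broke free: the force fell from 19 N to about 3 N near y = -0.10. The start of the stop zone is about y = -0.003, so I run faster up to just short of it.

play_rows([
  [-1,[0.0003,0.004,0],[0,0,0]],
  [-1,[0.0004,0.006,0],[0,0,0]],
  [-1,[0.0005,0.008,0],[0,0,0]],
  [-1,[0.0004,0.006,0],[0,0,0]],
  [-1,[0.0004,0.006,0],[0,0,0]],
])

```text
time: 13.25
position: [0.5601, -0.0471, 0.0619]
ee_rot: [0.707, 0.023, 0.707, -0.023]
contact_force: [-0.6, -2.9, 1.7]
grip_width: 0.007
```

play_rows([
  [-1,[0.0004,0.006,0],[0,0,0]],
  [-1,[0.0004,0.006,0],[0,0,0]],
  [-1,[0.0004,0.006,0],[0,0,0]],
  [-1,[0.0003,0.005,0],[0,0,0]],
  [-1,[0.0002,0.003,0],[0,0,0]],
])

```text
time: 13.75
position: [0.5617, -0.0212, 0.0617]
ee_rot: [0.706, 0.023, 0.707, -0.023]
contact_force: [-1.4, -2.5, 0.4]
grip_width: 0.003
```

play_rows([
  [-1,[0.0001,0.002,0],[0,0,0]],
  [-1,[0.0001,0.002,0],[0,0,0]],
  [-1,[0.0001,0.001,0],[0,0,0]],
  [-1,[0,0.0005,0],[0,0,0]],
  [-1,[0,0.0005,0],[0,0,0]],
])

```text
time: 14.25
position: [0.5621, -0.0159, 0.0618]
ee_rot: [0.707, 0.023, 0.707, -0.023]
contact_force: [-1.3, -1.7, -0.9]
grip_width: 0.007
```

play_rows([
  [-1,[0.0001,0.0015,0],[0,0,0]],
  [-1,[0.0001,0.0015,0],[0,0,0]],
  [-1,[0.0001,0.0015,0],[0,0,0]],
  [-1,[0.0001,0.001,0],[0,0,0]],
  [-1,[0,0.0005,0],[0,0,0]],
])

```text
time: 14.75
position: [0.5626, -0.0097, 0.0619]
ee_rot: [0.707, 0.023, 0.707, -0.023]
contact_force: [-2.3, -2.7, -0.9]
grip_width: 0.009
```

play_rows([
  [-1,[0,0.0007,0],[0,0,0]],
  [-1,[0.0001,0.0007,0],[0,0,0]],
  [-1,[0,0.0007,0],[0,0,0]],
  [-1,[0.0001,0.0006,0],[0,0,0]],
  [-1,[0,0.0003,0],[0,0,0]],
])

```text
time: 15.25
position: [0.5628, -0.0067, 0.0619]
ee_rot: [0.707, 0.023, 0.707, -0.023]
contact_force: [-0.6, -2.0, -1.1]
grip_width: 0.004
```

play_rows([
  [-1,[0,0.0007,0],[0,0,0]],
  [-1,[0.0001,0.0007,0],[0,0,0]],
  [-1,[0,0.0007,0],[0,0,0]],
  [-1,[0.0001,0.0006,0],[0,0,0]],
  [-1,[0,0.0003,0],[0,0,0]],
])

```text
time: 15.75
position: [0.563, -0.0038, 0.0619]
ee_rot: [0.707, 0.023, 0.707, -0.023]
contact_force: [-1.0, -2.9, -1.3]
grip_width: 0.004
```

play_rows([
  [-1,[0,0.0007,0],[0,0,0]],
  [-1,[0.0001,0.0007,0],[0,0,0]],
  [-1,[0,0.0007,0],[0,0,0]],
  [-1,[0.0001,0.0006,0],[0,0,0]],
  [-1,[0,0.0003,0],[0,0,0]],
])

```text
time: 16.25
position: [0.5632, -0.0007, 0.0619]
ee_rot: [0.707, 0.023, 0.707, -0.023]
contact_force: [-1.2, -2.7, -2.4]
grip_width: -0.0
```

play_rows([
  [-1,[0,0.0007,0],[0,0,0]],
  [-1,[0.0001,0.0007,0],[0,0,0]],
  [-1,[0,0.0007,0],[0,0,0]],
  [-1,[0.0001,0.0006,0],[0,0,0]],
  [-1,[0,0.0003,0],[0,0,0]],
])

```text
time: 16.75
position: [0.5635, 0.0022, 0.062]
ee_rot: [0.707, 0.023, 0.707, -0.023]
contact_force: [-1.0, -2.6, -0.2]
grip_width: 0.005
```

play_rows([
  [-1,[0,0.0007,0],[0,0,0]],
  [-1,[0.0001,0.0007,0],[0,0,0]],
  [-1,[0,0.0007,0],[0,0,0]],
  [-1,[0.0001,0.0006,0],[0,0,0]],
  [-1,[0,0.0003,0],[0,0,0]],
])

```text
time: 17.25
position: [0.5636, 0.0052, 0.062]
ee_rot: [0.707, 0.023, 0.707, -0.023]
contact_force: [-2.0, -2.2, 0.2]
grip_width: 0.002
```

play_rows([
  [-1,[0,0.0007,0],[0,0,0]],
  [-1,[0.0001,0.0007,0],[0,0,0]],
  [-1,[0,0.0007,0],[0,0,0]],
  [-1,[0.0001,0.0006,0],[0,0,0]],
  [-1,[0,0.0003,0],[0,0,0]],
])

```text
time: 17.75
position: [0.5638, 0.0083, 0.0619]
ee_rot: [0.707, 0.023, 0.707, -0.023]
contact_force: [-1.0, -2.6, 0.1]
grip_width: 0.006
```

play_rows([
  [-1,[0,0.0007,0],[0,0,0]],
  [-1,[0.0001,0.0007,0],[0,0,0]],
  [-1,[0,0.0007,0],[0,0,0]],
  [-1,[0.0001,0.0006,0],[0,0,0]],
  [-1,[0,0.0003,0],[0,0,0]],
])

```text
time: 18.25
position: [0.564, 0.0112, 0.0619]
ee_rot: [0.707, 0.023, 0.707, -0.023]
contact_force: [-2.3, -2.6, -0.1]
grip_width: 0.002
```

play_rows([
  [-1,[0,0.0007,0],[0,0,0]],
  [-1,[0.0001,0.0007,0],[0,0,0]],
  [-1,[0,0.0007,0],[0,0,0]],
  [-1,[0.0001,0.0006,0],[0,0,0]],
  [-1,[0,0.0003,0],[0,0,0]],
])

```text
time: 18.75
position: [0.5642, 0.0142, 0.0619]
ee_rot: [0.707, 0.023, 0.707, -0.023]
contact_force: [-1.1, -2.4, -0.1]
grip_width: 0.007
```

play_rows([
  [-1,[0,0.0007,0],[0,0,0]],
  [-1,[0.0001,0.0007,0],[0,0,0]],
  [-1,[0,0.0007,0],[0,0,0]],
  [-1,[0.0001,0.0006,0],[0,0,0]],
  [-1,[0,0.0003,0],[0,0,0]],
])

```text
time: 19.25
position: [0.5644, 0.0172, 0.0619]
ee_rot: [0.707, 0.023, 0.707, -0.023]
contact_force: [-2.4, -2.3, -0.0]
grip_width: 0.005
```

play_rows([
  [-1,[0,0.0007,0],[0,0,0]],
  [-1,[0.0001,0.0007,0],[0,0,0]],
  [-1,[0,0.0007,0],[0,0,0]],
  [-1,[0.0001,0.0006,0],[0,0,0]],
  [-1,[0,0.0003,0],[0,0,0]],
])

```text
time: 19.75
position: [0.5646, 0.0202, 0.0619]
ee_rot: [0.707, 0.023, 0.707, -0.023]
contact_force: [-2.4, -2.2, 0.4]
grip_width: 0.005
```

play_rows([
  [-1,[0,0.0007,0],[0,0,0]],
  [-1,[0.0001,0.0007,0],[0,0,0]],
  [-1,[0,0.0007,0],[0,0,0]],
  [-1,[0.0001,0.0006,0],[0,0,0]],
  [-1,[0,0.0003,0],[0,0,0]],
])

```text
time: 20.25
position: [0.5648, 0.0232, 0.0619]
ee_rot: [0.707, 0.023, 0.707, -0.023]
contact_force: [-0.8, -2.4, -0.2]
grip_width: 0.006
```

play_rows([
  [-1,[0,0.0007,0],[0,0,0]],
  [-1,[0.0001,0.0007,0],[0,0,0]],
  [-1,[0,0.0007,0],[0,0,0]],
  [-1,[0.0001,0.0006,0],[0,0,0]],
  [-1,[0,0.0003,0],[0,0,0]],
])

```text
time: 20.75
position: [0.565, 0.0263, 0.0619]
ee_rot: [0.707, 0.023, 0.707, -0.023]
contact_force: [-0.7, -2.3, 0.1]
grip_width: 0.001
```

play_rows([
  [-1,[0,0.0007,0],[0,0,0]],
  [-1,[0.0001,0.0007,0],[0,0,0]],
  [-1,[0,0.0007,0],[0,0,0]],
  [-1,[0.0001,0.0006,0],[0,0,0]],
  [-1,[0,0.0003,0],[0,0,0]],
])

```text
time: 21.25
position: [0.5652, 0.0292, 0.0619]
ee_rot: [0.707, 0.023, 0.707, -0.023]
contact_force: [-2.3, -1.3, 0.4]
grip_width: 0.007
```

play_rows([
  [-1,[0,0.0007,0],[0,0,0]],
  [-1,[0.0001,0.0007,0],[0,0,0]],
  [-1,[0,0.0007,0],[0,0,0]],
  [-1,[0.0001,0.0006,0],[0,0,0]],
  [-1,[0,0.0003,0],[0,0,0]],
])

```text
time: 21.75
position: [0.5654, 0.0322, 0.0619]
ee_rot: [0.707, 0.023, 0.707, -0.023]
contact_force: [-2.3, -2.2, 0.1]
grip_width: 0.008
```

play_rows([
  [-1,[0,0.0007,0],[0,0,0]],
  [-1,[0.0001,0.0007,0],[0,0,0]],
  [-1,[0,0.0007,0],[0,0,0]],
  [-1,[0.0001,0.0006,0],[0,0,0]],
  [-1,[0,0.0003,0],[0,0,0]],
])

```text
time: 22.25
position: [0.5656, 0.0353, 0.0619]
ee_rot: [0.707, 0.023, 0.707, -0.023]
contact_force: [-1.7, -1.7, -0.2]
grip_width: 0.008
```

play_rows([
  [-1,[0,0.0007,0],[0,0,0]],
  [-1,[0.0001,0.0007,0],[0,0,0]],
  [-1,[0,0.0007,0],[0,0,0]],
  [-1,[0.0001,0.0006,0],[0,0,0]],
  [-1,[0,0.0003,0],[0,0,0]],
])

```text
time: 22.75
position: [0.5658, 0.0382, 0.0619]
ee_rot: [0.707, 0.023, 0.707, -0.023]
contact_force: [-2.7, -2.5, -0.8]
grip_width: 0.004
```

play_rows([
  [-1,[0,0.0007,0],[0,0,0]],
  [-1,[0.0001,0.0007,0],[0,0,0]],
  [-1,[0,0.0007,0],[0,0,0]],
  [-1,[0.0001,0.0006,0],[0,0,0]],
  [-1,[0,0.0003,0],[0,0,0]],
])

```text
time: 23.25
position: [0.566, 0.041, 0.0619]
ee_rot: [0.707, 0.023, 0.707, -0.023]
contact_force: [-2.5, -4.9, 0.2]
grip_width: 0.008
```

play_rows([
  [-1,[0,0.0004,0],[0,0,0]],
  [-1,[0,0.0003,0],[0,0,0]],
  [-1,[0,0.0003,0],[0,0,0]],
  [-1,[0,0,0],[0,0,0]],
  [-1,[0,0,0],[0,0,0]],
])

```text
time: 23.75
position: [0.566, 0.0416, 0.0619]
ee_rot: [0.707, 0.023, 0.707, -0.024]
contact_force: [-2.3, -6.1, -0.5]
grip_width: 0.004
```

play_rows([
  [-1,[0,0.0004,0],[0,0,0]],
  [-1,[0.0001,0.0003,0],[0,0,0]],
  [-1,[0,0.0003,0],[0,0,0]],
  [-1,[0,0,0],[0,0,0]],
  [-1,[0,0,0],[0,0,0]],
])

```text
time: 24.25
position: [0.5661, 0.0423, 0.0619]
ee_rot: [0.707, 0.023, 0.707, -0.024]
contact_force: [-3.1, -8.5, 0.7]
grip_width: 0.008
```

The force climbs steadily with displacement (4.9, 6.1, then 8.5 N), so the carriage is on the buffer at about 6 N beyond the running friction. I back off slowly, then raise the arm clear.

play_rows([
  [-1,[0,-0.0005,0],[0,0,0]],
  [-1,[0,-0.0005,0],[0,0,0]],
  [-1,[0,-0.001,0],[0,0,0]],
  [-1,[-0.0001,-0.002,0],[0,0,0]],
  [-1,[-0.0002,-0.003,0],[0,0,0]],
])

```text
time: 24.75
position: [0.5661, 0.0364, 0.0621]
ee_rot: [0.707, 0.023, 0.706, -0.023]
contact_force: [0.2, -0.1, 0.9]
grip_width: 0.003
```

play_rows([
  [-1,[-0.0003,-0.006,0],[0,0,0]],
  [-1,[-0.0005,-0.01,0],[0,0,0]],
  [-1,[-0.001,-0.02,0],[0,0,0]],
  [-1,[-0.001,-0.02,0.02],[0,0,0]],
  [-1,[0,-0.02,0.04],[0,0,0]],
])

```text
time: 25.25
position: [0.5614, -0.0409, 0.1203]
ee_rot: [0.705, 0.024, 0.709, -0.023]
contact_force: [0.9, 0.6, -0.1]
grip_width: 0.002
```

play_rows([
  [-1,[-0.04,-0.04,0.05],[0,0,0]],
  [-1,[-0.04,-0.04,0.03],[0,0,0]],
  [-1,[-0.04,-0.04,0],[0,0,0]],
  [-1,[-0.04,-0.04,0],[0,0,0]],
  [-1,[0,0,0],[0,0,0]],
])

```text
time: 25.75
position: [0.4316, -0.1719, 0.1788]
ee_rot: [0.707, 0.025, 0.707, -0.026]
contact_force: [0.4, 0.2, -0.1]
grip_width: 0.003
```

```bash
python3 - <<'E'
from h import *
s=sensors.state(); print(s["time"],s["position"],s["contact_force"])
r=np.array([.0644,.998]); n=np.array([.998,-.0644])
o=[]
for c in("side","top"):
    im,d,W=shot(c,"fin"+c); f=W.reshape(-1,3)
    ss=(f[:,:2]-[.564,0])@r; l=(f[:,:2]-[.564,0])@n; z=f[:,2]
    m=(np.abs(l)<.03)&(ss>-.02)&(ss<.1)&(z>.075)&(z<.1); print(c,"handle s",m.sum(),np.percentile(ss[m],[1,50,99]).round(4) if m.sum() else "")
    o.append(im[:,:,::-1])
a=cv2.resize(o[0][100:260,200:360],(400,400),interpolation=cv2.INTER_CUBIC); b=cv2.resize(o[1][150:350,150:550],(800,400)) 
cv2.imwrite("pics/fin.png",np.hstack([a,cv2.resize(o[1][150:390,180:420],(400,400))]))
E
```

```text
25.75 [ 0.43163814 -0.17187303  0.17881551] [ 0.38520491  0.16569656 -0.13443088]
side handle s 267 [0.0485 0.0521 0.0615]
top handle s 189 [0.0517 0.0567 0.064 ]
```

View pics/fin.png

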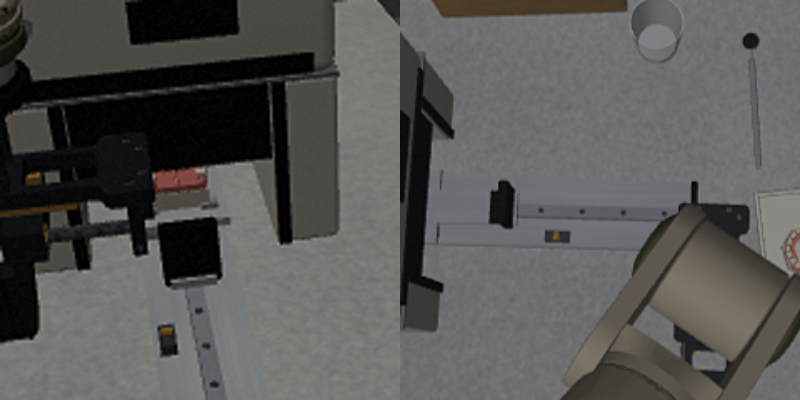

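The final picture shows the model on the carriage inside the mouth (heel at (183,200) in the left panel) and the handle at (503,203) in the right panel. The arm is clear, and the tray, mirror and cup look untouched.

```bash
python3 -c "
from h import *
print(job.sign_off())"
```

```text
the job is handed in; nothing more can be done
None
```

The upper model is seated in the nest with its front teeth towards the scanner, and the carriage is resting against the end stop. I handed the job in at about 26 s.

**Placing the model:** I gripped it across its base and lowered it between the lugs. In the side view the heel was centred between the heel lugs to within about 1 mm. After release its top read 81 mm in both cameras, against 80 mm expected for a model lying flat.

**Pushing the carriage:** I pushed the rear of the handle with shut fingers. The force was about 19 N until the brake let go, a little above the 8–15 N you gave, and then fell to about 3 N.

**Meeting the stop:** I crept forward about 3 mm at a time. The force then rose to 4.9, 6.1 and 8.5 N at about 4 N/mm, which matches the rubber buffer, so the stop took roughly 6 N. Then I backed off slowly.

**Last checks:**
- **Travel:** The side camera puts the handle 165 mm further in, where the push ended, so any spring-back was under about 1 mm. The top camera reads its new position about 3 mm further in.
- **Stop contact:** The stop is out of sight, so I inferred contact from the force rise and position only.
- **Model after the run:** The last picture shows the model still on the carriage inside the mouth, but too small to re-measure its seating.
- **Arm and other items:** The arm was clear and reading no force. The mirror, cup and tray looked undisturbed. In that last picture the arm hid part of the tray, and the syringe and lower model were out of view.

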